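Feed the cannelloni into the tilted pasta canister

ROBOT

A 6-joint arm with a two-finger parallel gripper is mounted at the origin on the work surface. World frame = base frame: x ahead of the robot, y to its left, z up, the work surface at z = 0. Lengths are in m, angles in rad, forces in N, time in s.
With the tool pointing down it reaches from about 0.25 to 0.775 m from the base axis. Payload 4 kg.
Tool frame: the origin (TCP) lies at the very end of the fingers, on their centre line; the grasp point (between the pads) lies 19 mm behind it; z points along the fingers, y is the line along which they close (so a half turn about z gives the same grasp; the last joint's range is limited). The gripper opens to 94 mm and grips with 3 to 60 N. Pads are 16 mm wide; open, the fingers measure 119 mm over their backs; the gripper's body (75 mm by 177 mm) begins 78 mm behind the grasp point.
Start: joints at [-1.29, 0.087, 1.371, -0, 1.684, -0.103], TCP at [0.206, -0.51, 0.206] pointing down, gripper open.
Joint ranges: [-3.1, 3.1], [-0.76, 2.03], [0.27, 2.55], [-1.08, 4.22], [0.17, 2.65], [-2.57, 2.57]. Speed limits (rad/s): [2.79, 2.79, 3.14, 3.14, 3.14, 3.14].

INTERFACE

Orientations are given as [roll, pitch, yaw] about the fixed x, y, z axes, in that order (R = Rz(yaw) Ry(pitch) Rx(roll)).
In Python, from bench import robot, vision gives the robot as it stands.
- The arm moves only by the shell command python3 -m crank 'ROWS'. ROWS is JSON, a list of rows, each a list of 3 entries, a list of its own where there are three numbers: the closure, from 0 (fully open) to 1 (shut), then the shift along the tool's x, y, z in m, then the turn, a rotation vector about the tool's x, y, z in degrees. A call has 1 to 8 rows; each row shifts and turns the commanded pose from where the row before left it, along the tool's axes as they then stand; what a row does not reach is not made up. A row lasts 1/10 s, in which the tool goes at most 50 mm and 8.59 degrees, less where a joint would pass 70% of its speed; a pose out of reach is approached as far as the arm can. A call with a gripper value outside its range is refused whole. The fingers move at their own pace and stop on an object; the grip force is fixed at half the most. Time passes only in rows, so rows that do not move let the fingers close. It gives the time, the measured TCP pose, the force, the opening and the grip force at its end, in the units of the state.
- robot.get_obs(): the state, without advancing time (a new reading comes with each control period).
- vision.snapshot(name): name is "scene" or "top" or "wrist"; returns a dict with "color" (480x640x3 uint8, red, green, blue), "z_map" (480x640 float32, m along the optical axis (not along the pixel's ray), 0 where there is no reading), "fx", "fy", "cx", "cy" (pixels), "dist" ([k1, k2, p1, p2, k3] as OpenCV has them; the pictures are not rectified), "R" (3x3) and "t" (3): a world point X has camera coordinates R X + t. Camera axes: x right, y down, z forward; pixel columns grow to the right and rows downward; lengths in m; the calibration is good to about 2 mm. A picture is of the moment at which its call begins.
- robot.close_job(): hands the job in; it is judged then, once.
The state is a dict: "time": time; "joint_positions": joint angles; "qvel": joint speeds; "joint_torque": joint torques, N m; "tool_pos": TCP position; "ee_rot": TCP orientation; "wrist_force": force on the tool from outside, world axes, zero at the start; "wrist_torque": the same for the moment, N m; "width": finger opening in m; "finger_force": force on a finger pad.
Only numpy, scipy, OpenCV 4.12 (cv2) and the standard library are available. Lean on these libraries where they do the work, as an engineer would, in place of code of your own. Each camera call takes 0.05 s, during which the arm holds its last target. There are 200 camera calls.

TASK

Put the two cannelloni that stand on the birch board away in the clear pasta canister: feed them through its narrow neck, one after the other, so that each has dropped right in. Leave the terracotta jar, the funnel, the scoop and the lid where they stand.

Things in the scene. Friction and masses are not known exactly. Their poses are not given: they have to be found in the camera images.
- cannellone0_center (a point): Centre (half-way up) of a dry cannellone: a rigid hollow pasta tube, 120 mm long, 30 mm outside diameter, about 30 g, standing on end on the birch board. Its z axis runs along its length (60 mm each way to the ends). The two are identical, stand 80 to 160 mm apart, and topple if pushed.
- cannellone1_center (a point): Centre of the second cannellone, the same in every way.
- board: Flat birch board, 120 (x) by 250 (y) by 16 (z) mm, heavy and fixed; origin at the centre of its underside. The cannelloni stand on it, one in each half of its length (y).
- jar_center (a point): Centre of a lidded terracotta jar, 116 mm in diameter and 152 mm tall, standing loose; to be left alone.
- funnel_center (a point): Centre, half-way up, of a black plastic funnel stood on its wide mouth, 124 mm in diameter and 130 mm tall, loose; to be left alone.
- scoop_center (a point): Middle of a birch scoop lying on the shelf, about 190 mm long along its y axis, 60 mm wide and 30 mm high, loose; to be left alone.
- lid_center (a point): Centre of the canister's aluminium lid lying on the shelf, 74 mm in diameter and 23 mm high, loose; to be left alone.
- canister_mouth (a point): Centre of the round mouth of the pasta canister, in the plane of its rim. Its z axis points straight out of the neck along the canister's axis, 35 degrees from vertical; x and y lie in the plane of the rim, y level. Items go in along -z. The neck is 54 mm in inner diameter and about 32 mm deep, with an aluminium collar of 69 mm outer diameter and 25 mm length; behind it the canister widens to 124 mm inner diameter. From mouth to floor it is 196 mm deep.
- canister_inside (a point): The middle of the canister's wide cavity, on its axis, 140 mm down from the mouth; same axes as canister_mouth. A cannellone that has dropped right in comes to lie with its centre within 58 mm of this point: it slides down and lies along the canister's lower (-x) wall, its foot on the floor.
- canister: The clear acrylic pasta canister leaning in its low steel-rod stand; both are fixed and do not move. Origin on the shelf in the middle of the stand, z up; the neck leans 35 degrees from vertical towards this frame's -x, and the mouth's centre lies at (-71, 0, 218) mm. The canister is 132 mm in outer diameter; the stand is about 190 by 145 mm.
Not all that is in view belongs to the job. Leave any blue look-alike of the part that bears cannellone0_center alone.

How it is judged:
On the way:
1. the first cannellone (either) has dropped right into the canister (distance between any of cannellone0_center, cannellone1_center and canister_inside below 0.058 m), for 0.2 s.
At the end, for the whole second after the job is handed in: Both cannelloni lie at rest inside the pasta canister, each with its centre within 58 mm of the middle of its cavity (140 mm down from the mouth), so that no part of it is left standing in the neck (distance between each of cannellone0_center, cannellone1_center and canister_inside below 0.058 m and linear speed of each of cannellone0, cannellone1 below 0.03 m/s); the robot touches nothing.
It fails at once if the terracotta jar is pushed or lifted more than 40 mm away or knocked over (distance of jar_center from where it was at the start of the episode above 0.04 m or angle between jar_center's own z axis and vertical above 0.5 rad).
It fails at once if the funnel is pushed or lifted more than 40 mm away or knocked over (distance of funnel_center from where it was at the start of the episode above 0.04 m or angle between funnel_center's own z axis and vertical above 0.5 rad).
It fails at once if the scoop is pushed or lifted more than 40 mm away (distance of scoop_center from where it was at the start of the episode above 0.04 m).
It fails at once if the lid is pushed or lifted more than 40 mm away (distance of lid_center from where it was at the start of the episode above 0.04 m).
It also fails if it takes over 51 s, if anything falls off the work surface, if the arm or the gripper's body presses on something with over 40 N, if the wrist force passes 120 N, or if a joint passes its speed limit or range.

## Working session

There is one attempt and no reset: what is moved stays moved. The work goes in short steps, Python scripts to look and compute and a shell command to move; the robot and the scene stay as the last step left them, time stands still between calls to the robot, and variables do not carry over. Pictures are saved under pics/ and viewed, at most 10 in all, crops included, and the job is handed in when it is done.

```bash
mkdir -p pics; ls; python3 - <<'E'
from bench import robot, vision
import cv2, numpy as np
for n in ("scene","top"):
    s=vision.snapshot(n)
    cv2.imwrite(f"pics/{n}0.png",s["color"][:,:,::-1])
    np.savez(f"{n}0.npz",**s)
    print(n,s["fx"],s["fy"],s["cx"],s["cy"],s["dist"],s["R"],s["t"])
print(robot.get_obs())
E
```

```text
pics
scene 484.7425394713027 484.7425394713027 306.16991026599334 242.5184333447522 [-0.00670122  0.          0.          0.          0.        ] [[-0.05069523  0.99866505  0.0099054 ]
 [ 0.60440163  0.03857395 -0.79574539]
 [-0.79506519 -0.03435366 -0.6055503 ]] [ 0.0026141  -0.22979879  1.4429447 ]
top 491.9832227174778 491.9832227174778 316.34573784847294 240.7837055934326 [0.00376248 0.         0.         0.         0.        ] [[-0.0171999  -0.99967369  0.01888585]
 [-0.99868453  0.0162642  -0.0486281 ]
 [ 0.04830507 -0.01969741 -0.99863839]] [0.01064473 0.58049579 1.12759269]
{'time': 0.1, 'joint_positions': array([-1.29011026e+00,  8.78775362e-02,  1.37210106e+00, -3.80569725e-05,
        1.68360292e+00, -1.03143346e-01]), 'qvel': array([ 0.00098007, -0.00168131, -0.00323679,  0.00131058,  0.00026744,
       -0.00208863]), 'joint_torque': array([ 1.19427310e-03, -3.41248941e+01, -3.03302228e+01,  7.19597214e-02,
        3.03788879e-02, -1.02009324e-04]), 'tool_pos': array([ 0.20578297, -0.5095142 ,  0.20442422]), 'ee_rot': array([-3.13961046e+00, -1.67152170e-04,  3.83824998e-01]), 'wrist_force': array([ 0.1237727 , -0.65685986, -0.0723392 ]), 'wrist_torque': array([0.01201613, 0.00073973, 0.01676673]), 'finger_force': 0.0, 'width': 0.09417483947645654}
```

View pics/scene0.png

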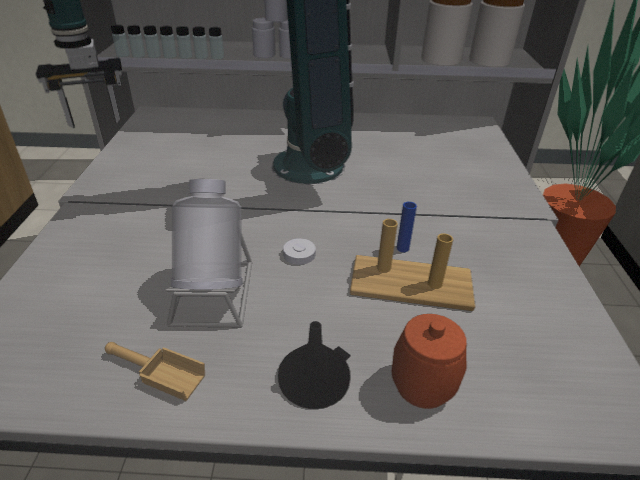

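View pics/top0.png

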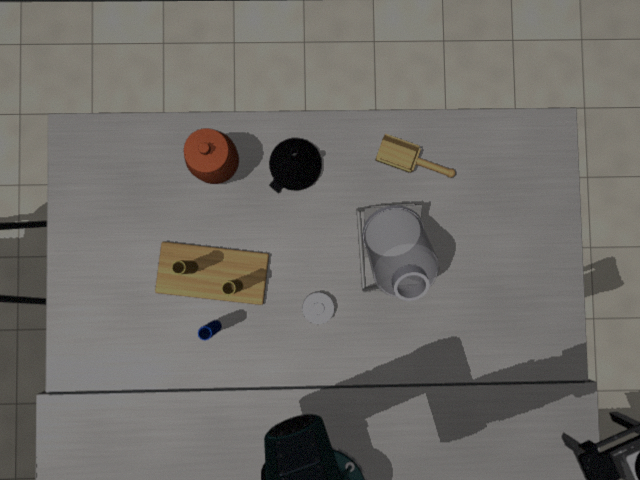

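The scene view shows the canister at left (mouth near 208,186), tubes at about (388,247) and (440,262), and a blue decoy at (406,227). In the top view the tube tops are near (180,267) and (229,287), and the canister mouth is near (411,285). I'll take an enlarged crop next.

```bash
cat > h.py <<'E'
import numpy as np, cv2
from bench import robot, vision
def pix2world(s,u,v,z):
    K=np.array([[s["fx"],0,s["cx"]],[0,s["fy"],s["cy"]],[0,0,1]],float)
    n=cv2.undistortPoints(np.array([[[u,v]]],float),K,np.array(s["dist"]))[0,0]
    R=np.array(s["R"]);t=np.array(s["t"])
    c=-R.T@t; d=R.T@np.array([n[0],n[1],1])
    return c+d*(z-c[2])/d[2]
E
python3 - <<'E'
import numpy as np,cv2
s=dict(np.load("top0.npz"));im=s["color"][:,:,::-1]
a=cv2.resize(im[240:315,150:280],None,fx=6,fy=6,interpolation=cv2.INTER_CUBIC)[:,:780]
b=cv2.resize(im[190:310,340:460],None,fx=5,fy=5,interpolation=cv2.INTER_CUBIC)
a=np.clip(a*1.8,0,255).astype('uint8');b=np.clip(b*1.5,0,255).astype('uint8')
cv2.imwrite("pics/a.png",a);cv2.imwrite("pics/b.png",b)
E
```

```text
(no output)
```

View pics/a.png

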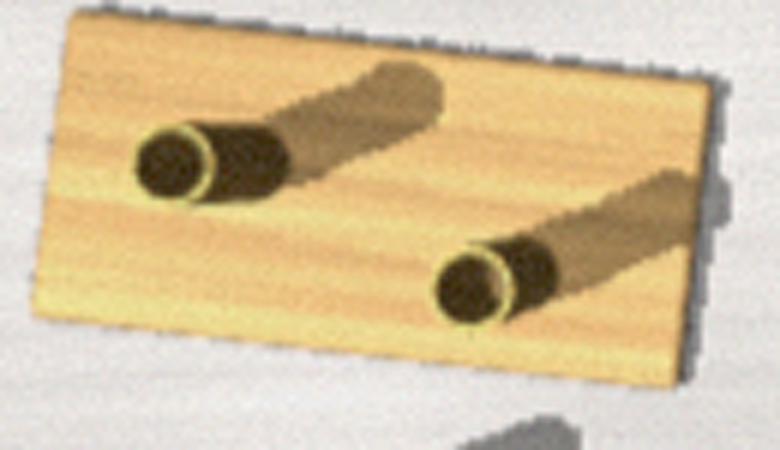

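View pics/b.png

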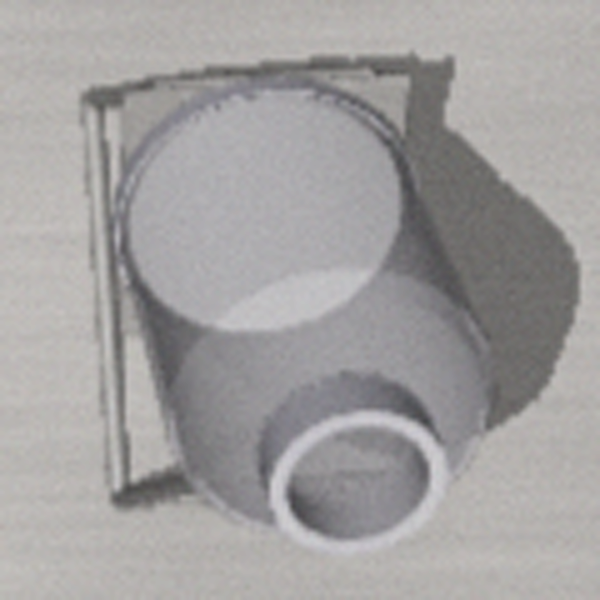

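```bash
python3 - <<'E'
import numpy as np
from h import pix2world
from scipy.spatial.transform import Rotation as Ro
s=dict(np.load("top0.npz"));sc=dict(np.load("scene0.npz"))
for n,u,v,z in (("A",178.9,266.75,.136),("B",228.6,287.1,.136),("mouth",411.4,286,.218)): print(n,pix2world(s,u,v,z).round(4))
print("scene tops",pix2world(sc,388.5,224,.136),pix2world(sc,443.5,239.5,.136))
m=pix2world(s,411.4,286,.218)
for u,v in ((262,205),): 
  f=pix2world(s,340+(u+.5)/5-.5,190+(v+.5)/5-.5,.056); d=f-m; print("floor",f,np.hypot(*d[:2]),np.degrees(np.arctan2(d[1],d[0])))
a=pix2world(s,340+100/5,190+97/5,.0);b=pix2world(s,340+117/5,190+500/5,.0);d=a-b;print("rod",np.degrees(np.arctan2(d[1],d[0])),np.hypot(*d[:2]))
# far rod
a=pix2world(s,340+90/5,190+95/5,.0);b=pix2world(s,340+415/5,190+62/5,.0);d=a-b;print("far",np.degrees(np.arctan2(d[1],d[0])),np.hypot(*d[:2]))
z=s["z_map"];
# depth check of mouth rim points
R,t=s["R"],s["t"]
P=[]
for v in range(268,304):
  for u in range(392,432):
    if z[v,u]>0:
      c=np.array([(u-s["cx"])/s["fx"],(v-s["cy"])/s["fy"],1])*z[v,u];w=R.T@(c-t)
      if w[2]>.185:P.append(w)
P=np.array(P);print(len(P),P.mean(0),P.min(0),P.max(0))
c=P.mean(0);U,S,V=np.linalg.svd(P-c);print(V[2],S)
E
```

```text
A [0.5259 0.2868 0.136 ]
B [0.4823 0.1853 0.136 ]
mouth [ 0.4816 -0.1745  0.218 ]
scene tops [0.48626459 0.18531283 0.136     ] [0.5314122 0.2864785 0.136    ]
floor [ 0.59866946 -0.16838618  0.056     ] 0.11720267641045992 2.9917889384029674
rod 1.1759329582055273 0.18967022031243475
far 94.94233686592692 0.15502148819295075
839 [ 0.48876752 -0.17543958  0.21185852] [ 0.45352009 -0.22075786  0.18517952] [ 0.5163187  -0.13904829  0.23976736]
[-0.51655975 -0.15711886  0.84171236] [0.69348556 0.6045338  0.30567969]
```

```bash
python3 - <<'E'
import numpy as np,cv2
from scipy.spatial.transform import Rotation as Ro
s=dict(np.load("top0.npz"));R,t=s["R"],s["t"]
K=np.array([[s["fx"],0,s["cx"]],[0,s["fy"],s["cy"]],[0,0,1]])
g=cv2.GaussianBlur(s["color"].mean(2),(0,0),.7)
ys,xs=np.mgrid[262:308,388:436]
def proj(P): return cv2.projectPoints(P,cv2.Rodrigues(R)[0],t,K,s["dist"])[0][:,0]
th=np.linspace(0,2*np.pi,120,endpoint=False)
res=[]
for psi in range(-10,26,3):
  M=(Ro.from_euler('z',psi,degrees=True)*Ro.from_euler('y',-35,degrees=True)).as_matrix()
  for x in np.arange(.474,.492,.002):
    for y in np.arange(-.184,-.164,.002):
      v=[]
      for r in (.031,.024,.040):
        P=np.array([x,y,.218])+np.c_[r*np.cos(th),r*np.sin(th),0*th]@M.T
        p=proj(P).astype(np.float32); v.append(cv2.remap(g.astype(np.float32),p[None,:,0],p[None,:,1],1).mean())
      res.append((v[0]-.5*v[1]-.5*v[2],psi,x,y))
res.sort(reverse=True)
for r in res[:6]:print(np.round(r,3))
best={}
for r in res: best.setdefault(r[1],r[0])
print(best)
E
```

```text
[33.734  2.     0.48  -0.174]
[33.713  5.     0.48  -0.174]
[33.39   8.     0.48  -0.174]
[33.373 -1.     0.48  -0.174]
[32.771 -4.     0.48  -0.174]
[32.748 11.     0.48  -0.174]
{2: np.float32(33.734394), 5: np.float32(33.713203), 8: np.float32(33.38957), -1: np.float32(33.372902), -4: np.float32(32.77064), 11: np.float32(32.748478), -7: np.float32(31.953236), 14: np.float32(31.7155), -10: np.float32(30.888897), 17: np.float32(30.42025), 20: np.float32(28.820683), 23: np.float32(26.939445)}
```

```bash
python3 -m crank '[[0.35,[0,0,-0.05],[0,0,8]],[0.35,[0,0,-0.05],[0,0,8]],[0.35,[0,0,0],[0,0,0]]]'
```

```text
time: 0.4
tool_pos: [0.2066, -0.512, 0.3135]
ee_rot: [3.128, -0.002, 0.103]
wrist_force: [0.1, 1.2, 0.5]
width: 0.0731
finger_force: 0.0
```

```bash
python3 -m crank '[[0.35,[0.0203,-0.0423,0],[0,0,2]],[0.35,[0.0203,-0.0423,0],[0,0,0]],[0.35,[0.0203,-0.0423,0],[0,0,0]],[0.35,[0.0203,-0.0423,0],[0,0,0]],[0.35,[0.0203,-0.0423,0],[0,0,0]],[0.35,[0.0203,-0.0423,0],[0,0,0]],[0.35,[0.0203,-0.0423,0],[0,0,0]],[0.35,[0.0203,-0.0423,0],[0,0,0]]]'
python3 -m crank '[[0.35,[0.0203,-0.0423,0],[0,0,0]],[0.35,[0.0203,-0.0423,0],[0,0,0]],[0.35,[0.0203,-0.0423,0],[0,0,0]],[0.35,[0.0203,-0.0423,0],[0,0,0]],[0.35,[0.0203,-0.0423,0],[0,0,0]],[0.35,[0.0203,-0.0423,0],[0,0,0]],[0.35,[0.0203,-0.0423,0],[0,0,0]],[0.35,[0,0,0],[0,0,0]]]'
python3 -m crank '[[0.35,[0,0,0],[0,0,0]],[0.35,[0,0,0],[0,0,0]]]'
python3 - <<'E'
from h import *
s=vision.snapshot("wrist");np.savez("w1.npz",**s)
cv2.imwrite("pics/w1.png",s["color"][:,:,::-1])
E
```

```text
time: 1.2
tool_pos: [0.343, -0.1587, 0.3049]
ee_rot: [3.142, -0.0, 0.07]
wrist_force: [1.1, -0.2, -0.0]
width: 0.0609
finger_force: 0.0
time: 2.0
tool_pos: [0.4644, 0.1492, 0.303]
ee_rot: [-3.14, 0.004, 0.078]
wrist_force: [0.9, -0.3, 0.1]
width: 0.0608
finger_force: 0.0
time: 2.2
tool_pos: [0.4637, 0.1438, 0.3053]
ee_rot: [3.141, 0.0, 0.069]
wrist_force: [-0.5, 0.3, 0.5]
width: 0.0608
finger_force: 0.0
```

View pics/w1.png

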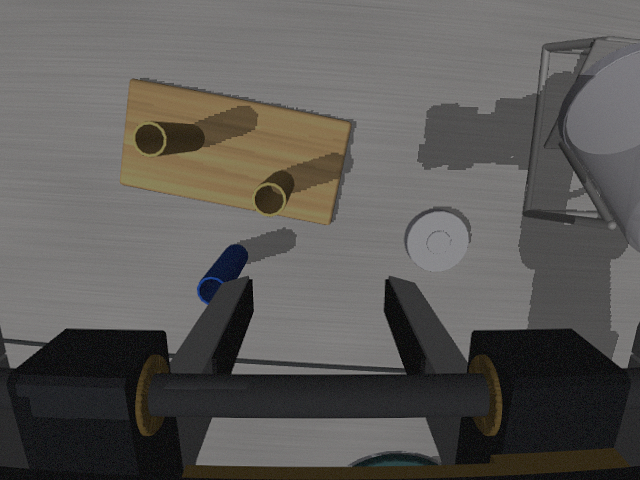

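Wrist view: tube B's rim is at (270,199) and tube A's at (151,139); the blue decoy at (212,290) is clear of the fingers' path.

```bash
python3 - <<'E'
from h import *
s=dict(np.load("w1.npz"))
o=robot.get_obs();p=o["tool_pos"];y=o["ee_rot"][2]
for n,u,v in(("B",270,199),("A",151,139)):
    w=pix2world(s,u,v,.136);d=w-p;print(n,w,"tool dx,dy",d[0]*np.cos(y)+d[1]*np.sin(y),d[0]*np.sin(y)-d[1]*np.cos(y))
print(p,o["ee_rot"])
E
```

```text
B [0.48098842 0.185245   0.136     ] tool dx,dy 0.020019630759996195 -0.040444966966085405
A [0.52499931 0.28662568 0.136     ] tool dx,dy 0.07082351769106592 -0.13859773737905595
[0.4637658  0.14353215 0.30557163] [ 3.14110431e+00 -2.03369581e-04  6.80624286e-02]
```

```bash
python3 -m crank '[[0.35,[0.021,-0.041,0],[0,0,0]],[0.35,[0,0,0.04],[0,0,0]],[0.35,[0,0,0.045],[0,0,0]],[0.35,[0,0,0.045],[0,0,0]],[0.35,[0,0,0.045],[0,0,0]],[0.35,[0,0,0.03],[0,0,0]],[0.35,[0,0,0],[0,0,0]],[0.35,[0,0,0],[0,0,0]]]'
python3 -m crank '[[1,[0,0,0],[0,0,0]],[1,[0,0,0],[0,0,0]],[1,[0,0,0],[0,0,0]],[1,[0,0,0],[0,0,0]],[1,[0,0,0],[0,0,0]],[1,[0,0,0],[0,0,0]]]'
```

```text
time: 3.05
tool_pos: [0.4825, 0.186, 0.1014]
ee_rot: [3.142, -0.001, 0.068]
wrist_force: [0.2, -0.4, 1.9]
width: 0.0611
finger_force: 0.0
time: 3.65
tool_pos: [0.4826, 0.1872, 0.1013]
ee_rot: [-3.141, -0.002, 0.07]
wrist_force: [-0.2, -0.0, 3.7]
width: 0.0297
finger_force: 30.0
```

```bash
python3 -m crank '[[1,[0,0,-0.03],[0,0,0]],[1,[0,0,-0.04],[0,0,0]],[1,[0,0,-0.045],[0,0,0]],[1,[0,0,-0.045],[0,0,0]],[1,[0,0,-0.045],[0,0,0]],[1,[0,0,-0.045],[0,0,0]],[1,[-0.005,0.02,0],[0,0,0]],[1,[-0.0109,0.04,0],[0,0,0]]]'
python3 -m crank '[[1,[-0.0109,0.04,0],[0,0,0]],[1,[-0.0109,0.04,0],[0,0,0]],[1,[-0.0109,0.04,0],[0,0,0]],[1,[-0.0109,0.04,0],[0,0,0]],[1,[-0.0109,0.04,0],[0,0,0]],[1,[-0.0109,0.04,0],[0,0,0]],[1,[-0.0109,0.04,0],[0,0,0]],[1,[-0.005,0.02,0],[0,0,0]]]'
python3 -m crank '[[1,[0,0,0],[0,7,0]],[1,[0,0,0],[0,7,0]],[1,[0,0,0],[0,7,0]],[1,[0,0,0],[0,7,0]],[1,[0,0,0],[0,7,0]],[1,[0,0,0],[0,0,0]],[1,[0,0,0],[0,0,0]]]'
cat > mouth.py <<'E'
from h import *
from scipy.spatial.transform import Rotation as Ro
M=np.array([.481,-.1745,.218]);L=.085
a=(Ro.from_euler('z',4,degrees=True)*Ro.from_euler('y',-35,degrees=True)).as_matrix()[:,2]
o=robot.get_obs();R=Ro.from_euler('xyz',o["ee_rot"]).as_matrix();p=o["tool_pos"]
e=p+L*R[:,2]
print("tilt err deg",np.degrees(np.arccos(-R[:,2]@a)),"mouth rel to tube end, tool axes",R.T@(M-e), "turn needed (tool, deg)",np.degrees(R.T@np.cross(R[:,2],-a)))
s=vision.snapshot("top");cv2.imwrite("pics/t2.png",cv2.resize(np.clip(s["color"][190:310,340:460,::-1]*1.5,0,255).astype('uint8'),None,fx=5,fy=5,interpolation=cv2.INTER_CUBIC))
E
python3 mouth.py
```

```text
time: 4.45
tool_pos: [0.4712, 0.1272, 0.3516]
ee_rot: [-3.141, -0.003, 0.074]
wrist_force: [0.4, -0.3, -1.4]
width: 0.0293
finger_force: 30.0
time: 5.25
tool_pos: [0.4092, -0.1814, 0.3497]
ee_rot: [3.142, 0.001, 0.066]
wrist_force: [0.6, 0.4, -0.3]
width: 0.0296
finger_force: 30.0
time: 5.95
tool_pos: [0.4096, -0.1792, 0.3502]
ee_rot: [-3.141, -0.609, 0.068]
wrist_force: [-0.2, 0.6, 0.1]
width: 0.0297
finger_force: 30.0
tilt err deg 0.11852028462165469 mouth rel to tube end, tool axes [-0.01699651  0.00015008  0.0643833 ] turn needed (tool, deg) [ 6.90777114e-02  9.63083984e-02 -9.68017297e-17]
```

```bash
python3 -m crank '[[1,[-0.017,0,0.01],[0,0,0]],[1,[0,0,0.02],[0,0,0]],[1,[0,0,0.02],[0,0,0]],[1,[0,0,0.015],[0,0,0]],[1,[0,0,0.015],[0,0,0]],[1,[0,0,0],[0,0,0]]]'
python3 mouth.py
python3 - <<'E'
from h import *
s=vision.snapshot("scene")
cv2.imwrite("pics/s2.png",cv2.resize(s["color"][100:300,100:320,::-1],None,fx=3,fy=3,interpolation=cv2.INTER_CUBIC)[:600])
E
```

```text
time: 6.6
tool_pos: [0.4433, -0.1751, 0.2739]
ee_rot: [-3.139, -0.608, 0.072]
wrist_force: [-0.2, 0.3, -0.1]
width: 0.0295
finger_force: 30.0
tilt err deg 0.3219783562637462 mouth rel to tube end, tool axes [-0.00095775  0.00229747 -0.01764322] turn needed (tool, deg) [-2.59828311e-01  1.90153147e-01  2.09472500e-16]
```

View pics/s2.png

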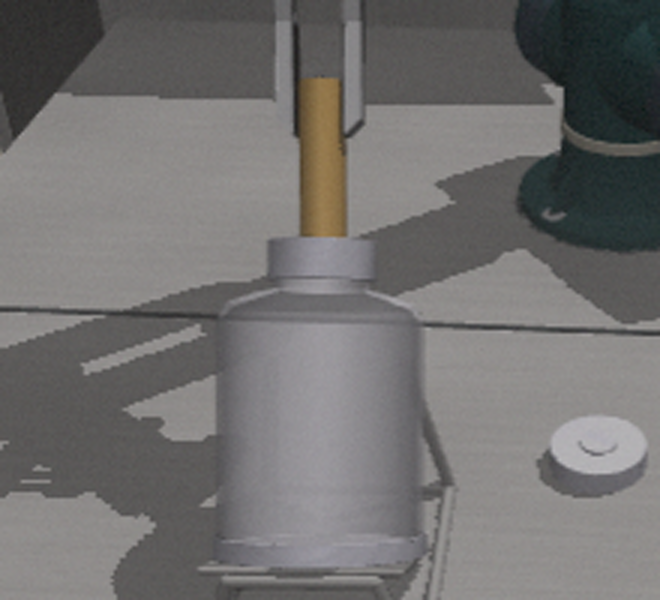

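The tube (crop 322,200) is centred in the neck (322,250) and parallel to its axis, with no contact force. I'll insert it and release.

```bash
python3 -m crank '[[1,[0,0.002,0.02],[0,0,0]],[1,[0,0,0.02],[0,0,0]],[1,[0,0,0.015],[0,0,0]],[1,[0,0,0],[0,0,0]],[1,[0,0,0],[0,0,0]]]'
python3 -m crank '[[0.35,[0,0,0],[0,0,0]],[0.35,[0,0,0],[0,0,0]],[0.35,[0,0,0],[0,0,0]],[0.35,[0,0,0],[0,0,0]],[0.35,[0,0,0],[0,0,0]],[0.35,[0,0,-0.03],[0,0,0]],[0.35,[0,0,-0.04],[0,0,0]],[0.35,[0,0,-0.04],[0,0,0]]]'
python3 - <<'E'
from h import *
s=vision.snapshot("scene")
a=s["color"][140:300,130:290,::-1]
s=vision.snapshot("top");b=s["color"][170:330,330:490,::-1]
cv2.imwrite("pics/s3.png",np.clip(1.3*cv2.resize(np.hstack([a,b]),None,fx=2.5,fy=2.5,interpolation=cv2.INTER_CUBIC),0,255).astype('uint8'))
E
```

```text
time: 7.2
tool_pos: [0.4741, -0.1765, 0.2315]
ee_rot: [3.14, -0.612, 0.071]
wrist_force: [-0.1, -0.2, -0.2]
width: 0.0296
finger_force: 30.0
time: 8.0
tool_pos: [0.4099, -0.1801, 0.3207]
ee_rot: [-3.14, -0.61, 0.07]
wrist_force: [0.5, -1.2, -0.2]
width: 0.0611
finger_force: 0.0
```

View pics/s3.png

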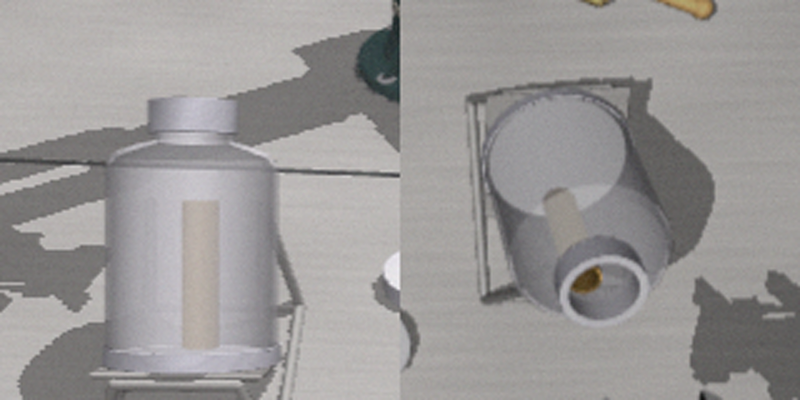

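The left half shows the tube (200,275) fully in the cavity, foot on the floor, with the neck empty. Next is the second tube.

```bash
python3 -m crank '[[0.35,[0,0,0],[0,-7,0]],[0.35,[0,0,0],[0,-7,0]],[0.35,[0,0,0],[0,-7,0]],[0.35,[0,0,0],[0,-7,0]],[0.35,[0,0,0],[0,-7,0]],[0.35,[0.0074,-0.0229,0],[0,0,0]],[0.35,[0.0148,-0.0458,0],[0,0,0]],[0.35,[0.0148,-0.0458,0],[0,0,0]]]'
python3 -m crank '[[0.35,[0.0148,-0.0458,0],[0,0,0]],[0.35,[0.0148,-0.0458,0],[0,0,0]],[0.35,[0.0148,-0.0458,0],[0,0,0]],[0.35,[0.0148,-0.0458,0],[0,0,0]],[0.35,[0.0148,-0.0458,0],[0,0,0]],[0.35,[0.0148,-0.0458,0],[0,0,0]],[0.35,[0.0148,-0.0458,0],[0,0,0]],[0.35,[0.0074,-0.0229,0],[0,0,0]]]'
python3 -m crank '[[0.35,[0,0,0],[0,0,0]],[0.35,[0,0,0],[0,0,0]]]'
python3 - <<'E'
from h import *
s=vision.snapshot("wrist");cv2.imwrite("pics/w2.png",s["color"][:,:,::-1]);np.savez("w2.npz",**s)
o=robot.get_obs();p=o["tool_pos"];y=o["ee_rot"][2];d=np.array([.5255,.2868,.1])-p
print(d[0]*np.cos(y)+d[1]*np.sin(y),d[0]*np.sin(y)-d[1]*np.cos(y),d[2])
E
```

```text
time: 8.9
tool_pos: [0.4405, -0.0626, 0.3186]
ee_rot: [-3.141, 0.002, 0.068]
wrist_force: [1.8, 0.2, 0.8]
width: 0.0611
finger_force: 0.0
time: 9.7
tool_pos: [0.5264, 0.2906, 0.3176]
ee_rot: [3.142, 0.003, 0.074]
wrist_force: [0.5, -0.5, 0.3]
width: 0.0608
finger_force: 0.0
time: 9.9
tool_pos: [0.5264, 0.2868, 0.3187]
ee_rot: [3.14, 0.002, 0.071]
wrist_force: [-0.3, -0.3, 0.3]
width: 0.0614
finger_force: 0.0
-0.0008463706110392009 -0.0008617083953824788 -0.21947271411461586
```

View pics/w2.png

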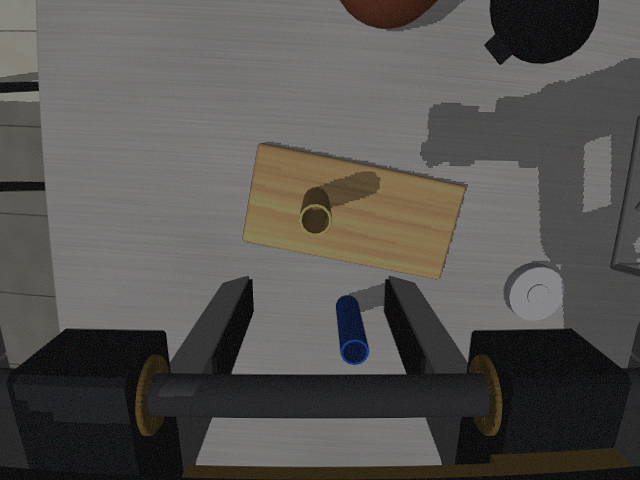

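Tube A's rim at (316,219) sits midway between the fingers, so I'll descend, grasp and carry it.

```bash
python3 -m crank '[[0.35,[-0.001,0,0.03],[0,0,0]],[0.35,[0,0,0.045],[0,0,0]],[0.35,[0,0,0.045],[0,0,0]],[0.35,[0,0,0.045],[0,0,0]],[0.35,[0,0,0.035],[0,0,0]],[0.35,[0,0,0.018],[0,0,0]],[0.35,[0,0,0],[0,0,0]]]'
python3 -m crank '[[1,[0,0,0],[0,0,0]],[1,[0,0,0],[0,0,0]],[1,[0,0,0],[0,0,0]],[1,[0,0,0],[0,0,0]],[1,[0,0,0],[0,0,0]],[1,[0,0,0],[0,0,0]]]'
```

```text
time: 10.65
tool_pos: [0.5233, 0.2837, 0.0985]
ee_rot: [3.139, 0.007, 0.068]
wrist_force: [0.1, 0.3, -0.1]
width: 0.0612
finger_force: 0.0
time: 11.25
tool_pos: [0.5263, 0.2868, 0.1036]
ee_rot: [-3.141, -0.002, 0.07]
wrist_force: [0.0, 0.6, 4.0]
width: 0.0293
finger_force: 29.9
```

```bash
python3 -m crank '[[1,[0,0,-0.03],[0,0,0]],[1,[0,0,-0.04],[0,0,0]],[1,[0,0,-0.045],[0,0,0]],[1,[0,0,-0.045],[0,0,0]],[1,[0,0,-0.045],[0,0,0]],[1,[0,0,-0.045],[0,0,0]],[1,[-0.0074,0.0229,0],[0,0,0]],[1,[-0.0148,0.0458,0],[0,0,0]]]'
python3 -m crank '[[1,[-0.0148,0.0458,0],[0,0,0]],[1,[-0.0148,0.0458,0],[0,0,0]],[1,[-0.0148,0.0458,0],[0,0,0]],[1,[-0.0148,0.0458,0],[0,0,0]],[1,[-0.0148,0.0458,0],[0,0,0]],[1,[-0.0148,0.0458,0],[0,0,0]],[1,[-0.0148,0.0458,0],[0,0,0]],[1,[-0.0148,0.0458,0],[0,0,0]]]'
python3 -m crank '[[1,[-0.0074,0.0229,0],[0,0,0]],[1,[0,0,0],[0,7,0]],[1,[0,0,0],[0,7,0]],[1,[0,0,0],[0,7,0]],[1,[0,0,0],[0,7,0]],[1,[0,0,0],[0,7,0]],[1,[0,0,0],[0,0,0]],[1,[0,0,0],[0,0,0]]]'
python3 mouth.py
```

```text
time: 12.05
tool_pos: [0.509, 0.2177, 0.353]
ee_rot: [-3.141, -0.003, 0.074]
wrist_force: [0.4, -1.6, -0.7]
width: 0.0295
finger_force: 29.9
time: 12.85
tool_pos: [0.4146, -0.1591, 0.3521]
ee_rot: [3.141, -0.0, 0.07]
wrist_force: [0.8, -0.3, -0.4]
width: 0.0293
finger_force: 29.9
time: 13.65
tool_pos: [0.4091, -0.1812, 0.352]
ee_rot: [3.142, -0.609, 0.068]
wrist_force: [-0.1, -0.1, -0.7]
width: 0.0293
finger_force: 29.9
tilt err deg 0.12453288683297775 mouth rel to tube end, tool axes [-0.01750245 -0.00187609  0.06621211] turn needed (tool, deg) [ 7.65037203e-02  9.82628936e-02 -8.38562401e-17]
```

```bash
python3 -m crank '[[1,[-0.0175,-0.002,0.01],[0,0,0]],[1,[0,0,0.02],[0,0,0]],[1,[0,0,0.02],[0,0,0]],[1,[0,0,0.015],[0,0,0]],[1,[0,0,0.015],[0,0,0]],[1,[0,0,0],[0,0,0]]]'
python3 mouth.py
```

```text
time: 14.3
tool_pos: [0.4423, -0.1752, 0.2754]
ee_rot: [-3.139, -0.608, 0.073]
wrist_force: [0.2, 0.7, -0.5]
width: 0.0297
finger_force: 29.9
tilt err deg 0.3197771703009478 mouth rel to tube end, tool axes [-0.00099472  0.00230114 -0.01584419] turn needed (tool, deg) [-2.57202109e-01  1.90009084e-01 -3.66281546e-18]
```

```bash
python3 -m crank '[[1,[0,0.002,0.02],[0,0,0]],[1,[0,0,0.02],[0,0,0]],[1,[0,0,0.017],[0,0,0]],[1,[0,0,0],[0,0,0]],[1,[0,0,0],[0,0,0]]]'
python3 -m crank '[[0.35,[0,0,0],[0,0,0]],[0.35,[0,0,0],[0,0,0]],[0.35,[0,0,0],[0,0,0]],[0.35,[0,0,0],[0,0,0]],[0.35,[0,0,0],[0,0,0]],[0.35,[0,0,-0.03],[0,0,0]],[0.35,[0,0,-0.04],[0,0,0]],[0.35,[0,0,-0.04],[0,0,0]]]'
python3 -m crank '[[0.35,[0,0,-0.03],[0,0,0]],[0.35,[0,0,0],[0,0,0]],[0.35,[0,0,0],[0,0,0]],[0.35,[0,0,0],[0,0,0]],[0.35,[0,0,0],[0,0,0]],[0.35,[0,0,0],[0,0,0]],[0.35,[0,0,0],[0,0,0]],[0.35,[0,0,0],[0,0,0]]]'
python3 - <<'E'
from h import *
s=vision.snapshot("scene")
a=s["color"][140:300,130:290,::-1]
s=vision.snapshot("top");b=s["color"][170:330,330:490,::-1]
cv2.imwrite("pics/s4.png",np.clip(1.3*cv2.resize(np.hstack([a,b]),None,fx=2.5,fy=2.5,interpolation=cv2.INTER_CUBIC),0,255).astype('uint8'))
E
```

```text
time: 14.85
tool_pos: [0.4744, -0.1764, 0.2313]
ee_rot: [3.14, -0.611, 0.072]
wrist_force: [-0.5, -0.0, 0.2]
width: 0.0298
finger_force: 29.9
time: 15.65
tool_pos: [0.41, -0.1802, 0.3205]
ee_rot: [-3.141, -0.61, 0.07]
wrist_force: [0.8, -0.5, -0.3]
width: 0.061
finger_force: 0.0
time: 16.45
tool_pos: [0.3939, -0.1818, 0.3442]
ee_rot: [-3.141, -0.611, 0.07]
wrist_force: [-0.7, 0.1, 0.7]
width: 0.0611
finger_force: 0.0
```

View pics/s4.png

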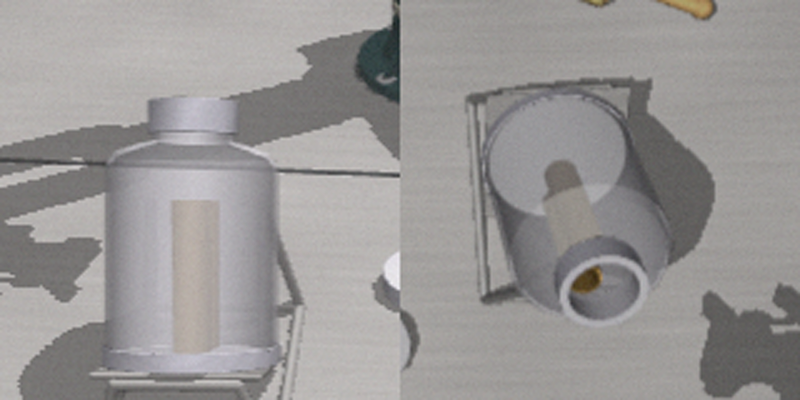

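Both tubes are now inside (left half, 172–218 × 200–350), with none in the neck. I'll wait for them to settle, check for motion by image difference, then hand in.

```bash
cat > g.py <<'E'
from h import *
import sys
s=vision.snapshot("scene")["color"].astype(float)[200:285,170:250];np.save(sys.argv[1],s)
E
python3 g.py g1.npy
for i in 1 2; do python3 -m crank '[[0.35,[0,0,0],[0,0,0]],[0.35,[0,0,0],[0,0,0]],[0.35,[0,0,0],[0,0,0]],[0.35,[0,0,0],[0,0,0]],[0.35,[0,0,0],[0,0,0]],[0.35,[0,0,0],[0,0,0]],[0.35,[0,0,0],[0,0,0]],[0.35,[0,0,0],[0,0,0]]]' >/dev/null; done
python3 g.py g2.npy
python3 - <<'E'
import numpy as np,cv2
a,b=np.load("g1.npy"),np.load("g2.npy");d=cv2.blur(abs(cv2.blur(a,(3,3))-cv2.blur(b,(3,3))),(3,3)).max(2);print(d.max(),d.mean())
E
```

```text
2.3703703703703742 0.7382480029048655
```

```bash
python3 -c "
from bench import robot
print(robot.close_job())"
```

```text
the job is handed in; nothing more can be done
None
```

Both cannelloni are lying at rest inside the pasta canister with the neck clear, the jar, funnel, scoop, lid and blue look-alike were never touched, and I handed the job in at about 18 s of the 51 s; no verdict was returned.

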